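# Line up the specimen jars by height

### The job

Put the four specimen jars back on the wooden display board in order of height: the shortest on the cork pad at the end with the red disc, then each taller one on the next pad, the tallest at the far end. Stand each jar upright in the middle of its pad, lowering it rather than dropping it, and leave them all standing there. Do not knock any jar over, and leave the white bowl where it is.

Things in the scene. Friction and masses are not known exactly. Their poses are not given: they have to be found in the camera images.
- jar_green: Clear round specimen jar with a green screw lid, 36 mm in diameter and 50 mm tall, straight-sided, 60 g or so. Stands upright on the bench at the start. Origin: centre of its underside; z up along the jar.
- jar_yellow: Clear round specimen jar with a yellow screw lid, 44 mm in diameter and 66 mm tall, straight-sided, 100 g or so. Stands upright on the bench at the start. Origin: centre of its underside; z up along the jar.
- jar_black: Clear round specimen jar with a black screw lid, 52 mm in diameter and 82 mm tall, straight-sided, 160 g or so. Stands upright on the bench at the start. Origin: centre of its underside; z up along the jar.
- jar_blue: Clear round specimen jar with a blue screw lid, 60 mm in diameter and 98 mm tall, straight-sided, 230 g or so. Stands upright on the bench at the start. Origin: centre of its underside; z up along the jar.
- pad_a: Round cork pad, 76 mm in diameter and 4 mm thick, fixed on the wooden board: end pad. The four pads lie in a straight row, 95 mm from centre to centre, in the order pad_a, pad_b, pad_c, pad_d along the board, which is 90 mm wide, 460 mm long, 12 mm thick and lies flat on the bench. Origin: centre of the pad's underside, 12 mm above the bench (its top is at 16 mm); y runs along the row from pad_a to pad_d, x across the board.
- pad_b: Round cork pad, 76 mm in diameter and 4 mm thick, fixed on the wooden board: second pad, between pad_a and pad_c. The four pads lie in a straight row, 95 mm from centre to centre, in the order pad_a, pad_b, pad_c, pad_d along the board, which is 90 mm wide, 460 mm long, 12 mm thick and lies flat on the bench. Origin: centre of the pad's underside, 12 mm above the bench (its top is at 16 mm); y runs along the row from pad_a to pad_d, x across the board.
- pad_c: Round cork pad, 76 mm in diameter and 4 mm thick, fixed on the wooden board: third pad, between pad_b and pad_d. The four pads lie in a straight row, 95 mm from centre to centre, in the order pad_a, pad_b, pad_c, pad_d along the board, which is 90 mm wide, 460 mm long, 12 mm thick and lies flat on the bench. Origin: centre of the pad's underside, 12 mm above the bench (its top is at 16 mm); y runs along the row from pad_a to pad_d, x across the board.
- pad_d: Round cork pad, 76 mm in diameter and 4 mm thick, fixed on the wooden board: end pad at the other end from pad_a. The four pads lie in a straight row, 95 mm from centre to centre, in the order pad_a, pad_b, pad_c, pad_d along the board, which is 90 mm wide, 460 mm long, 12 mm thick and lies flat on the bench. Origin: centre of the pad's underside, 12 mm above the bench (its top is at 16 mm); y runs along the row from pad_a to pad_d, x across the board.
- red_disc: Flat red disc, 32 mm in diameter and 4 mm thick, fixed on one end of the board, 62.5 mm beyond the centre of the nearest pad (pad_a or pad_d); a white disc like it marks the other end. Origin: centre of its underside.
- bowl: White ceramic bowl, 130 mm across the rim and 60 mm tall, a bystander standing on the bench. Origin: centre of its underside.
Not all that is in view belongs to the job. Leave any blue or purple look-alike of the jar_green alone.

How it is judged:
By the outcome, as a careful person would: the job done as asked, in the order asked, and still so for the second after the job is handed in, with the robot touching nothing.
It also fails if it takes over 96 s, if anything falls off the work surface, if the arm or the gripper's body presses on something with over 40 N, if the wrist force passes 120 N, or if a joint passes its speed limit or range.

### The arm

A 6-joint arm with a two-finger parallel gripper is mounted at the origin on the work surface. World frame = base frame: x ahead of the robot, y to its left, z up, the work surface at z = 0. Lengths are in m, angles in rad, forces in N, time in s.
With the tool pointing down it reaches from about 0.425 to 0.95 m from the base axis. Payload 3.5 kg.
Tool frame: the origin (TCP) lies on the centre line of the jaws, within the pads' length; the fingertips stand 19 mm ahead of it and the grasp point (between the pads) is the TCP; z points along the fingers, y is the line along which they close (so a half turn about z gives the same grasp; the last joint's range is limited). The gripper opens to 85 mm and grips with 20 to 120 N. Pads are 22 mm wide; open, the fingers measure 114 mm over their backs; the gripper's body (76 mm by 85 mm) begins 54 mm behind the grasp point. The pads swing forward as they close: fully open they stand 13 mm farther back than shut.
Start: joints at [0.999, 0.286, 1.577, -0, 1.279, -0.15], TCP at [0.276, 0.616, 0.25] pointing down, gripper open.
Joint ranges: [-2.77, 2.77], [-0.9, 2.22], [0.21, 2.48], [-1.53, 4.67], [0.24, 2.81], [-2.84, 2.84]. Speed limits (rad/s): [2.79, 2.79, 3.14, 3.14, 3.14, 3.14].

### API

Orientations are given as a unit quaternion [x, y, z, w].
In Python, from plant import status, cams, ctrl gives the robot as it stands.
- The arm moves only by the shell command python3 -m inch 'ROWS' [FORCE]. ROWS is JSON, a list of rows, each a list of 3 entries, a list of its own where there are three numbers: the opening, from -1 (shut) to 1 (fully open), then the shift along the tool's x, y, z in cm, then the turn about the tool's z in rad. In form: [[jaw, [dx, dy, dz], twist], ...]. A call has 1 to 20 rows; each row is the pose to reach, as a shift and turn from the pose commanded when the call began, along the tool's axes at that moment; what a row does not reach only later rows make up. A row lasts 1/10 s, in which the tool goes at most 50 mm and 8.59 degrees, less where a joint would pass 70% of its speed; a pose out of reach is approached as far as the arm can. A call with a gripper value outside its range is refused whole. The fingers move at their own pace and stop on an object; FORCE is the grip in N (left out, the last holds). Time passes only in rows, so rows that repeat a pose let the fingers close. It gives the time, the measured TCP pose, the force and the opening at its end, in the units of the state.
- status.get_state(): the state, without advancing time (a new reading comes with each control period).
- cams.read_camera(name): name is "scene" or "side" or "wrist"; returns the picture (420x560x3 uint8, blue, green, red); there is no depth.
- cams.calibration(name): a dict with "camera_matrix" (3x3 intrinsics, pixels), "cam_to_world" (4x4, takes a point from camera to world coordinates); the wrist camera has in their place "mount" (4x4, takes a point from camera to tool coordinates, whose origin is the TCP and whose axes are the flange's). Camera axes: x right, y down, z forward; pixel columns grow to the right and rows downward; lengths in m; the calibration is good to about 2 mm. A picture is of the moment at which its call begins: read the wrist's pose just before it. calibration takes no time and is no camera call.
- ctrl.sign_off(): hands the job in, once; it reports no verdict.
The state is a dict: "time": time; "qpos": joint angles; "dq": joint speeds; "joint_efforts": joint torques, N m; "eef_pos": TCP position; "tcp_rot": TCP orientation; "contact_force": force on the tool from outside, world axes, zero at the start; "wrist_torque": the same for the moment, N m; "opening": opening from 0.0 (shut) to 1.0 (fully open).
Only numpy, scipy, OpenCV 4.12 (cv2) and the standard library are available. Lean on these libraries where they do the work, as an engineer would, in place of code of your own. Each camera call takes 0.05 s, during which the arm holds its last target. There are 200 camera calls.

## Working session

There is one attempt and no reset: what is moved stays moved. The work goes in short steps, Python scripts to look and compute and a shell command to move; the robot and the scene stay as the last step left them, time stands still between calls to the robot, and variables do not carry over. Pictures are saved under pics/ and viewed, on a budget of 14 in all, crops included, one or two more only if the job needs it, and the job is handed in when it is done.

```bash
mkdir -p pics; ls; python3 - <<'E'
from plant import status,cams
import cv2,numpy as np
s=status.get_state();print({k:np.round(v,3).tolist() for k,v in s.items()})
for n in("scene","side"):
    cv2.imwrite(f"pics/{n}0.png",cams.read_camera(n)); c=cams.calibration(n);print(n,np.round(c["camera_matrix"],1).tolist(),np.round(c["cam_to_world"],3).tolist())
print(cams.calibration("wrist"))
E
```

```text
pics
{'time': 0.0, 'qpos': [0.999, 0.287, 1.578, 0.0, 1.279, -0.15], 'dq': [0.0, 0.001, 0.001, -0.001, 0.0, 0.0], 'joint_efforts': [-0.001, -40.598, -29.263, -0.0, 0.006, -0.0], 'eef_pos': [0.276, 0.615, 0.249], 'tcp_rot': [0.209, 0.978, -0.001, -0.0], 'contact_force': [0.254, -0.009, -0.799], 'wrist_torque': [0.004, 0.0, 0.071], 'opening': 1.0}
scene [[437.8, 0.0, 277.0], [0.0, 437.8, 211.2], [0.0, 0.0, 1.0]] [[-0.649, 0.575, -0.498, 1.066], [0.761, 0.479, -0.438, 0.522], [-0.013, -0.663, -0.748, 0.835], [0.0, 0.0, 0.0, 1.0]]
side [[396.9, 0.0, 283.6], [0.0, 396.9, 212.6], [0.0, 0.0, 1.0]] [[0.808, -0.41, 0.423, 0.141], [-0.589, -0.552, 0.59, -0.478], [-0.008, -0.726, -0.687, 0.684], [0.0, 0.0, 0.0, 1.0]]
{'camera_matrix': array([[360.11380702,   0.        , 283.84138545],
       [  0.        , 360.11380702, 205.0158703 ],
       [  0.        ,   0.        ,   1.        ]]), 'mount': array([[ 5.10564243e-04, -9.54882337e-01, -2.96983941e-01,
         7.66030808e-02],
       [ 9.99999613e-01,  7.00398345e-04, -5.32803096e-04,
        -1.65450798e-04],
       [ 7.16771327e-04, -2.96983554e-01,  9.54882325e-01,
        -1.23385375e-01],
       [ 0.00000000e+00,  0.00000000e+00,  0.00000000e+00,
         1.00000000e+00]])}
```

View pics/scene0.png

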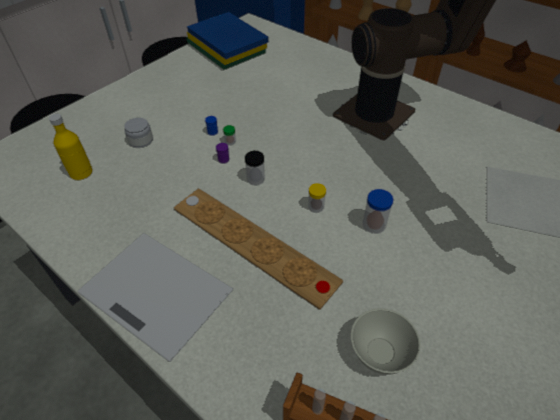

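View pics/side0.png

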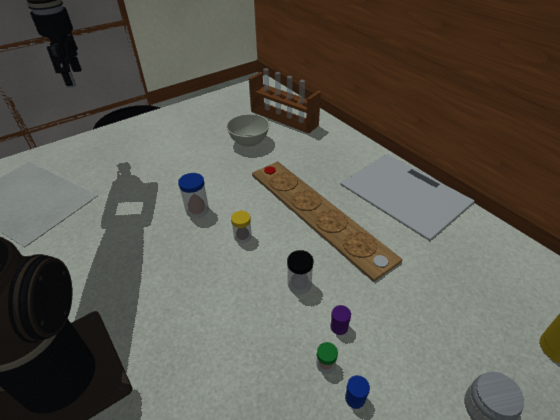

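Scene view:
- **Red end:** the red disc is at (323,287) and the white disc at (193,201).
- **Jars to move:** blue lid at (378,200), yellow (317,190), black (255,158).
- **Small-jar candidates:** green lid (229,130), blue (211,125), purple (222,152). Only (229,130) has a green lid. In the side view it is (327,352), between purple (341,320) and blue (358,390).

Next I measure these points and confirm with an enlarged crop.

```bash
cat > h.py <<'E'
import numpy as np,cv2
from plant import cams,status
from scipy.spatial.transform import Rotation as R
def ray(n,p,T=None):
    c=cams.calibration(n);T=c["cam_to_world"] if T is None else T
    d=np.linalg.inv(c["camera_matrix"])@[p[0],p[1],1.]
    return T[:3,3],T[:3,:3]@d
def plane(n,p,z,T=None):
    o,d=ray(n,p,T);return o+d*(z-o[2])/d[2]
def tri(a,b):
    (o1,d1),(o2,d2)=a,b
    t=np.linalg.lstsq(np.c_[d1,-d2],o2-o1,rcond=None)[0]
    p,q=o1+t[0]*d1,o2+t[1]*d2
    return (p+q)/2,np.linalg.norm(p-q)
HS={'red':(0,5,130,70),'green':(50,80,110,40),'yellow':(20,35,130,60),'blue':(100,125,130,50),'black':(0,180,0,30),'white':(0,180,0,150),'purple':(130,155,90,30)}
def blob(im,col,seed,r=28):
    h=cv2.cvtColor(im,cv2.COLOR_BGR2HSV);a,b,s,v=HS[col]
    if col=='black':m=h[...,2]<45
    elif col=='white':m=(h[...,1]<45)&(h[...,2]>120)
    else:
        m=(h[...,0]>=a)&(h[...,0]<=b)&(h[...,1]>s)&(h[...,2]>v)
        if col=='red':m|=(h[...,0]>174)&(h[...,1]>s)&(h[...,2]>v)
    w=np.zeros(m.shape,np.uint8);cv2.circle(w,tuple(map(int,seed)),r,1,-1)
    n,l,st,c=cv2.connectedComponentsWithStats((m&(w>0)).astype(np.uint8))
    if n<2:return None
    i=1+np.argmax(st[1:,4]);return c[i],st[i]
def tcpT():
    s=status.get_state();T=np.eye(4);T[:3,:3]=R.from_quat(s['tcp_rot']).as_matrix();T[:3,3]=s['eef_pos'];return T
E
python3 - <<'E'
from h import *
A=cv2.imread('pics/scene0.png');B=cv2.imread('pics/side0.png')
S={'blue':((378,200),(192,181)),'yellow':((317,190),(241,218)),'black':((255,158),(300,262)),'green':((229,130),(327,352)),'red':((323,287),(270,170)),'white':((193,201),(381,262))}
for k,(a,b) in S.items():
    r=10 if k=='white' else 22
    p,q=blob(A,k,a,r),blob(B,k,b,r)
    if p is None or q is None: print(k,p,q);continue
    X,g=tri(ray('scene',p[0]),ray('side',q[0]))
    print(k,p[0].round(1),p[1][2:],q[0].round(1),q[1][2:],X.round(4),'gap',round(g,4))
    if k in('red','white'):print(plane('scene',p[0],.016).round(4),plane('side',q[0],.016).round(4))
a=cv2.resize(A[100:190,180:280],None,fx=4,fy=4);b=cv2.resize(B[290:420,290:400],(400,473))[:360]
cv2.imwrite('pics/crop0.png',np.hstack([a,b]))
E
```

```text
blue [379.7 199.5] [ 25  22 437] [190.8 182.2] [ 25  20 388] [0.391  0.2464 0.0915] gap 0.0007
yellow [316.9 190.6] [ 17  16 222] [240.4 218.9] [ 19  17 266] [0.4351 0.0999 0.0596] gap 0.0001
black [254.  158.4] [ 19  16 247] [299.9 262.1] [ 25  24 489] [ 0.4583 -0.0883  0.0747] gap 0.0002
green [228.7 130. ] [ 12  11 100] [326.9 353.2] [ 21  23 364] [ 0.3892 -0.2534  0.0432] gap 0.0007
red [322.6 286.4] [ 14  12 133] [269.4 169.6] [10  8 62] [0.6229 0.2597 0.0155] gap 0.0002
[0.6231 0.2599 0.016 ] [0.6226 0.2591 0.016 ]
white [192. 200.] [11  7 59] [380.2 260.2] [ 15  11 122] [ 0.6316 -0.15    0.0164] gap 0.0009
[ 0.6311 -0.15    0.016 ] [ 0.6322 -0.1501  0.016 ]
```

View pics/crop0.png

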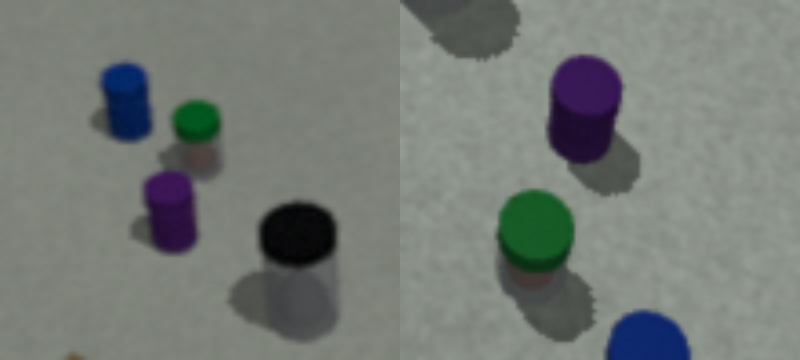

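The crop shows the clear jar with a green lid at scene (229,130). The solid blue and purple cylinders beside it are look-alikes, so I leave them. The triangulated heights and the 0.410 m between discs match the description. Now I move above the blue jar.

```bash
python3 -m inch '[[1,[-5,-6,1],0],[1,[-9,-10,2],0],[1,[-13,-14.5,3],0],[1,[-17,-19,4],0],[1,[-21,-24,5],0],[1,[-25.6,-29,5],0],[1,[-25.6,-29,5],0],[1,[-25.6,-29,5],0],[1,[-25.6,-29,5],0],[1,[-25.6,-29,5],0]]' 40
cat >> h.py <<'E'
PAD=dict(green=(.6242,.1972),yellow=(.6262,.1022),black=(.6283,.0072),blue=(.6303,-.0877))
TOP=dict(green=.05,yellow=.066,black=.082,blue=.098)
def wrist(col,guess,z,name=None,r=60):
    T=tcpT();im=cams.read_camera('wrist');c=cams.calibration('wrist');W=T@c['mount']
    u=c['camera_matrix']@(np.linalg.inv(W)@[*guess,z,1])[:3];u=u[:2]/u[2]
    b=blob(im,col,u,r);x,y,w,h=b[1][:4]
    if name:cv2.imwrite(f'pics/{name}.png',im)
    p=plane('wrist',b[0],z,W)
    print(col,'expected',u.round(),'blob',b[0].round(1),b[1],'xyz',p.round(4),'width mm',(w/c['camera_matrix'][0,0]*np.linalg.norm(W[:3,3]-p)*1000).round(1))
    return p
def go(p,zt):
    T=tcpT();print('tcp',T[:3,3].round(4),'shift cm',(T[:3,:3].T@(np.r_[p[:2],zt]-T[:3,3])*100).round(2), 'y axis',T[:2,1].round(3))
E
python3 - <<'E'
from h import *
p=wrist('blue',(.391,.2464),.098,'w1',90);go(p,.06)
A=cv2.imread('pics/scene0.png');B=cv2.imread('pics/side0.png')
for k,a,b in(('purple',(222,152),(341,320)),('blue',(211,125),(358,390))):
    X=tri(ray('scene',blob(A,k,a,13)[0]),ray('side',blob(B,k,b,22)[0]));print(k,X)
E
```

```text
time: 1.1
eef_pos: [0.3912, 0.2457, 0.2001]
tcp_rot: [0.211, 0.978, 0.0, -0.0]
contact_force: [-0.1, -0.1, -0.4]
opening: 1.007
blue expected [285. 214.] blob [283.7 207.8] [ 240  165   88   86 5990] xyz [0.3868 0.2472 0.098 ] width mm 57.8
tcp [0.3911 0.2465 0.2002] shift cm [ 0.41 -0.11 14.02] y axis [0.41  0.912]
purple (array([ 0.45875947, -0.21173882,  0.02776019]), np.float64(0.0007395901497539751))
blue (array([ 0.39140675, -0.32659441,  0.02727257]), np.float64(0.001131704915497792))
```

View pics/w1.png

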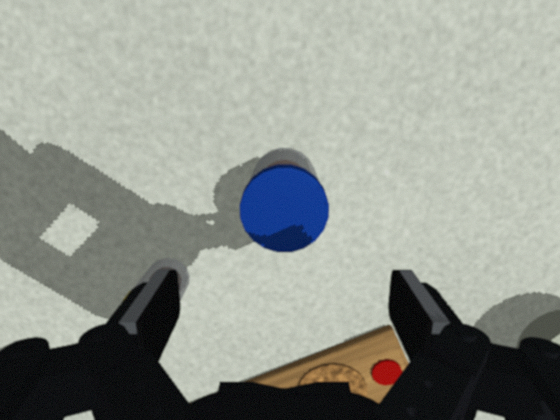

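The wrist view shows the blue lid centred at (284,208), between the fingers. It is 58 mm wide and within 4 mm of the triangulated point. I descend and grip.

```bash
python3 -m inch '[[1,[0.4,-0.1,4],0],[1,[0.4,-0.1,8],0],[1,[0.4,-0.1,11],0],[1,[0.4,-0.1,13],0],[1,[0.4,-0.1,14],0],[1,[0.4,-0.1,14],0],[1,[0.4,-0.1,14],0],[-1,[0.4,-0.1,14],0],[-1,[0.4,-0.1,14],0],[-1,[0.4,-0.1,14],0],[-1,[0.4,-0.1,14],0],[-1,[0.4,-0.1,14],0],[-1,[0.4,-0.1,14],0]]' 40
python3 - <<'E'
from h import *
go(PAD['blue'],.2)
E
```

```text
time: 2.45
eef_pos: [0.3881, 0.2475, 0.0619]
tcp_rot: [0.209, 0.978, 0.001, 0.001]
contact_force: [-1.5, -0.5, 6.0]
opening: 0.694
tcp [0.3881 0.2475 0.0619] shift cm [-35.85 -20.64 -13.79] y axis [0.409 0.912]
```

```bash
python3 -m inch '[[-1,[0,0,-2],0],[-1,[0,0,-5],0],[-1,[-1,-0.6,-9],0],[-1,[-3,-1.7,-12],0],[-1,[-5.5,-3.2,-13.8],0],[-1,[-8.5,-4.9,-13.8],0],[-1,[-11.5,-6.6,-13.8],0],[-1,[-14.5,-8.4,-13.8],0],[-1,[-17.5,-10.1,-13.8],0],[-1,[-20.5,-11.8,-13.8],0],[-1,[-23.5,-13.5,-13.8],0],[-1,[-26.5,-15.3,-13.8],0],[-1,[-29.5,-17,-13.8],0],[-1,[-32,-18.4,-13.8],0],[-1,[-34,-19.6,-13.8],0],[-1,[-35.3,-20.3,-13.8],0],[-1,[-35.8,-20.6,-13.8],0],[-1,[-35.8,-20.6,-13.8],0],[-1,[-35.8,-20.6,-13.8],0],[-1,[-35.8,-20.6,-13.8],0]]'
python3 - <<'E'
from h import *
cv2.imwrite('pics/w2.png',cams.read_camera('wrist'))
cv2.imwrite('pics/s2.png',cams.read_camera('side'))
a=cv2.imread('pics/w2.png');b=cv2.imread('pics/s2.png');cv2.imwrite('pics/c2.png',np.hstack([a,b])[:, :].copy() if 0 else cv2.resize(np.hstack([a,b]),(800,300)))
go(PAD['blue'],.076)
E
```

```text
time: 4.45
eef_pos: [0.6289, -0.0863, 0.1983]
tcp_rot: [0.209, 0.978, 0.0, -0.0]
contact_force: [-0.4, 0.1, -1.7]
opening: 0.698
tcp [ 0.6291 -0.0865  0.1984] shift cm [-0.16 -0.06 12.24] y axis [0.409 0.913]
```

View pics/c2.png

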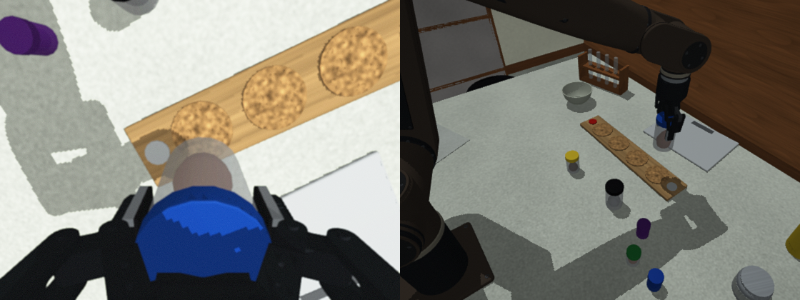

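The jar hangs upright in the jaws, above and short of the last pad. I lower it in stages.

```bash
python3 -m inch '[[-1,[-0.2,0,1],0],[-1,[-0.3,0,3],0],[-1,[-0.3,0,5.5],0],[-1,[-0.3,0,8],0],[-1,[-0.3,0,10],0],[-1,[-0.3,0,11],0],[-1,[-0.3,0,11.5],0],[-1,[-0.3,0,11.7],0],[-1,[-0.3,0,11.7],0],[-1,[-0.3,0,11.7],0]]'
python3 -m inch '[[-1,[0,0,0.1],0],[-1,[0,0,0.2],0],[-1,[0,0,0.25],0],[-1,[0,0,0.3],0],[-1,[0,0,0.3],0],[-1,[0,0,0.3],0]]'
```

```text
time: 5.55
eef_pos: [0.633, -0.0888, 0.0827]
tcp_rot: [0.209, 0.978, -0.0, 0.001]
contact_force: [-0.4, -0.6, -1.6]
opening: 0.697
time: 6.15
eef_pos: [0.6321, -0.0885, 0.0783]
tcp_rot: [0.209, 0.978, -0.0, -0.0]
contact_force: [0.4, 0.1, -1.7]
opening: 0.696
```

```bash
python3 -m inch '[[-1,[0,0,0.05],0],[-1,[0,0,0.1],0],[-1,[0,0,0.1],0],[-1,[0,0,0.1],0]]'
```

```text
time: 6.55
eef_pos: [0.6323, -0.0886, 0.0781]
tcp_rot: [0.209, 0.978, -0.0, 0.0]
contact_force: [-2.5, 0.1, 3.8]
opening: 0.693
```

Contact is made at the expected height with a 3.8 N push. I release, rise, and move toward the yellow jar.

```bash
python3 -m inch '[[0.5,[0,0,0],0],[0.7,[0,0,0],0],[1,[0,0,0],0],[1,[0,0,0],0],[1,[0,0,-2],0],[1,[0,0,-6],0],[1,[0,0,-10],0],[1,[0,0,-12],0],[1,[0,0,-12],0],[1,[0,0,-12],0]]'
python3 - <<'E'
from h import *
p=wrist('blue',PAD['blue'],.114,'w3',110);print('pad',PAD['blue'])
go((.4351,.0999),.17)
E
```

```text
time: 7.55
eef_pos: [0.6319, -0.0885, 0.1968]
tcp_rot: [0.209, 0.978, 0.0, -0.0]
contact_force: [0.6, 0.7, -1.0]
opening: 0.999
blue expected [284. 222.] blob [283.2 223.2] [ 236  177   95   93 6929] xyz [ 0.6308 -0.0887  0.114 ] width mm 57.9
pad (0.6303, -0.0877)
tcp [ 0.6311 -0.0883  0.1953] shift cm [25.59  9.14  2.6 ] y axis [0.41  0.912]
```

View pics/w3.png

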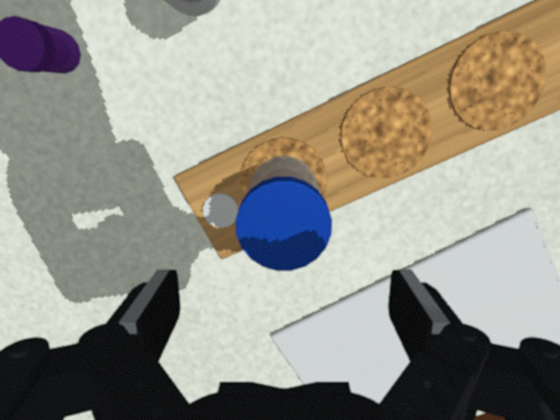

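The blue jar stands on the last pad, with its lid at (283,223) and 1 mm from the pad centre. I move to yellow and also measure pads c (385,132) and b (497,80) from this view.

```bash
python3 -m inch '[[1,[4,1.4,0],0],[1,[8.5,3,0.5],0],[1,[13,4.6,1],0],[1,[17.5,6.2,2],0],[1,[22,7.8,2.5],0],[1,[25.6,9.1,2.5],0],[1,[25.6,9.1,2.5],0],[1,[25.6,9.1,2.5],0],[1,[25.6,9.1,2.5],0],[1,[25.6,9.1,2.5],0]]'
python3 - <<'E'
from h import *
T=np.eye(4);T[:3,:3]=R.from_quat([.2095,.9778,0,0]).as_matrix();T[:3,3]=[.6315,-.0884,.196]
W=T@cams.calibration('wrist')['mount']
for n,u in(('c',(385,132)),('b',(497,80))):print(n,plane('wrist',u,.016,W).round(4))
p=wrist('yellow',(.4351,.0999),.066,'w4',90);go(p,.04)
E
```

```text
time: 8.6
eef_pos: [0.4365, 0.0986, 0.172]
tcp_rot: [0.21, 0.978, -0.0, -0.0]
contact_force: [-0.2, 0.6, -0.2]
opening: 1.001
c [0.624  0.0066 0.016 ]
b [0.6219 0.1015 0.016 ]
yellow expected [285. 210.] blob [284.1 204.5] [ 252  172   65   65 3222] xyz [0.4312 0.1007 0.066 ] width mm 43.3
tcp [0.4365 0.0985 0.1721] shift cm [ 5.600e-01 -1.000e-02  1.321e+01] y axis [0.411 0.912]
```

```bash
cat >> h.py <<'E'
def two(col,P,z):
    o=[]
    for n in('scene','side'):
        im=cams.read_camera(n);c=cams.calibration(n)
        u=c['camera_matrix']@(np.linalg.inv(c['cam_to_world'])@[*P,z,1])[:3];b=blob(im,col,u[:2]/u[2],20)
        if b is None:print(n,'none');return
        print(n,u[:2]/u[2],b[0],b[1][2:]);o.append(ray(n,b[0]))
    X=tri(*o);print(col,X[0].round(4),round(X[1],4),'target',P);return X[0]
E
python3 - <<'E'
from h import *
two('blue',PAD['blue'],.108)
E
python3 -m inch '[[1,[0.4,0,4],0],[1,[0.4,0,8],0],[1,[0.4,0,11],0],[1,[0.4,0,12.7],0],[1,[0.4,0,13.2],0],[1,[0.4,0,13.2],0],[1,[0.4,0,13.2],0],[-1,[0.4,0,13.2],0],[-1,[0.4,0,13.2],0],[-1,[0.4,0,13.2],0],[-1,[0.4,0,13.2],0],[-1,[0.4,0,13.2],0],[-1,[0.4,0,13.2],0],[-1,[0.4,0,13.2],0]]' 40
python3 - <<'E'
from h import *
g=tcpT()[:2,3];p=np.array([.4312,.1007]);padW=np.array(PAD['yellow'])+[-.0043,-.0007]
print('place tcp at',padW+g-p);go(padW+g-p,.17)
E
```

```text
scene [203.9688224  185.49657629] [201.86585366 186.37073171] [ 25  21 410]
side [364.79009161 213.84737713] [367.41198502 213.70411985] [ 28  24 534]
blue [ 0.6353 -0.0901  0.1074] 0.0006 target (0.6303, -0.0877)
time: 10.15
eef_pos: [0.4329, 0.1009, 0.0413]
tcp_rot: [0.209, 0.978, 0.0, 0.001]
contact_force: [-1.6, -0.4, 6.3]
opening: 0.503
place tcp at [0.62359538 0.10172825]
tcp [0.4329 0.1009 0.0413] shift cm [-17.38   7.88 -12.85] y axis [0.409 0.912]
```

Both methods agree that blue is about 5 mm off its pad centre. I'll nudge it afterwards and use wrist-relative offsets from now on. Now I carry yellow.

```bash
python3 -m inch '[[-1,[0,0,-2],0],[-1,[0,0,-4.5],0],[-1,[-1.5,0.7,-6],0],[-1,[-4,1.8,-6],0],[-1,[-7,3.2,-6],0],[-1,[-10,4.6,-6],0],[-1,[-13,6,-6],0],[-1,[-15.5,7.1,-6],0],[-1,[-16.9,7.7,-6],0],[-1,[-17.4,8,-6],0],[-1,[-17.4,8,-6],0],[-1,[-17.4,8,-6],0],[-1,[-17.4,8,-5],0],[-1,[-17.4,8,-3.5],0],[-1,[-17.4,8,-2.6],0],[-1,[-17.4,8,-2.2],0],[-1,[-17.4,8,-2.2],0],[-1,[-17.4,8,-2.2],0],[-1,[-17.4,8,-2.2],0]]'
python3 -m inch '[[-1,[0,0,0.1],0],[-1,[0,0,0.2],0],[-1,[0,0,0.3],0],[-1,[0,0,0.4],0],[-1,[0,0,0.4],0],[-1,[0,0,0.4],0]]'
```

```text
time: 12.05
eef_pos: [0.6242, 0.1027, 0.063]
tcp_rot: [0.209, 0.978, 0.0, 0.001]
contact_force: [-0.4, -0.2, -0.6]
opening: 0.504
time: 12.65
eef_pos: [0.6237, 0.1026, 0.0583]
tcp_rot: [0.209, 0.978, -0.0, -0.0]
contact_force: [-0.2, -0.4, -0.8]
opening: 0.508
```

```bash
python3 -m inch '[[-1,[0,0,0.05],0],[-1,[0,0,0.1],0],[-1,[0,0,0.15],0],[-1,[0,0,0.15],0],[-1,[0,0,0.15],0]]'
```

```text
time: 13.15
eef_pos: [0.6237, 0.1026, 0.0573]
tcp_rot: [0.209, 0.978, -0.0, 0.0]
contact_force: [-2.6, 0.1, 3.6]
opening: 0.506
```

```bash
python3 -m inch '[[0.2,[0,0,0],0],[0.4,[0,0,0],0],[0.8,[0,0,0],0],[0.8,[0,0,0],0],[0.8,[0,0,-2],0],[1,[0,0,-6],0],[1,[0,0,-10],0],[1,[0,0,-13],0],[1,[0,0,-13],0],[1,[0,0,-13],0]]'
python3 - <<'E'
from h import *
wrist('yellow',PAD['yellow'],.082,'w5',90);print('padW .6219 .1015')
two('yellow',PAD['yellow'],.076)
go((.4583-.002,-.0883),.18)
E
```

```text
time: 14.15
eef_pos: [0.624, 0.1027, 0.1877]
tcp_rot: [0.209, 0.978, 0.0, 0.001]
contact_force: [0.3, 0.0, -1.0]
opening: 1.001
yellow expected [285. 215.] blob [283.1 210.1] [ 251  178   66   64 3326] xyz [0.6223 0.1027 0.082 ] width mm 44.2
padW .6219 .1015
scene [266.19615104 233.4775535 ] [265.73114754 233.70819672] [ 20  19 305]
side [306.43976643 180.8141445 ] [306.43693694 181.01351351] [ 18  15 222]
yellow [0.6266 0.1018 0.0754] 0.001 target (0.6262, 0.1022)
tcp [0.6225 0.1026 0.1845] shift cm [  7.34 -24.22   0.52] y axis [0.409 0.912]
```

View pics/w5.png

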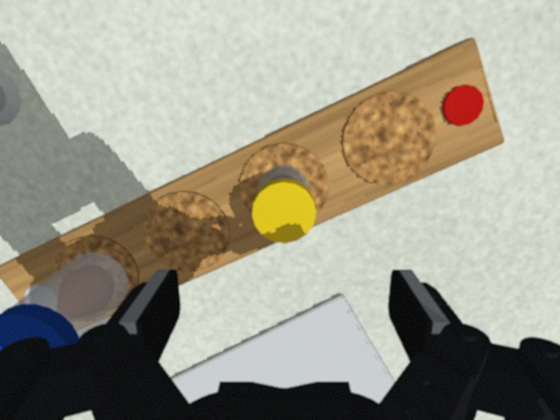

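Yellow stands in the middle of the second pad, lid at (283,210). Both measurements put it within about 1 mm. Next is black.

```bash
python3 -m inch '[[1,[1.2,-4,0],0],[1,[2.5,-8.3,0],0],[1,[3.8,-12.6,0],0],[1,[5.2,-17,0],0],[1,[6.5,-21.3,0.5],0],[1,[7.3,-24.2,0.5],0],[1,[7.3,-24.2,0.5],0],[1,[7.3,-24.2,0.5],0],[1,[7.3,-24.2,0.5],0]]'
python3 - <<'E'
from h import *
wrist('black',(.4583-.004,-.0883),.082,'w6',50);go((.4583-.002,-.0883),.05)
E
```

```text
time: 15.2
eef_pos: [0.4582, -0.0877, 0.1813]
tcp_rot: [0.209, 0.978, 0.0, -0.0]
contact_force: [-0.2, 0.2, 0.3]
opening: 1.003
black expected [281. 211.] blob [282.7 210.3] [ 245  172   76   77 4516] xyz [ 0.4542 -0.087   0.082 ] width mm 49.4
tcp [ 0.4584 -0.0876  0.1814] shift cm [ 0.15 -0.16 13.14] y axis [0.408 0.913]
```

View pics/w6.png

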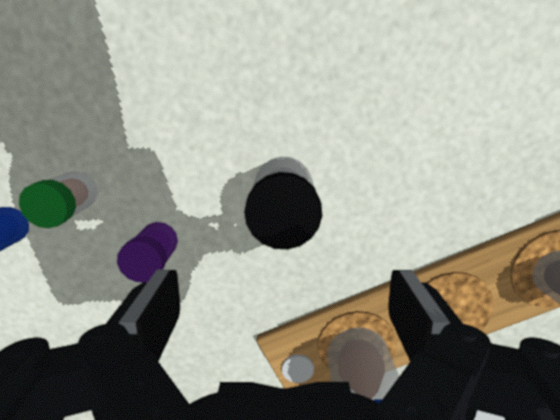

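The black lid is at (283,210) between the fingers, and the purple look-alike at (145,255) is clear of them. I grip it.

```bash
python3 -m inch '[[1,[0.2,-0.1,4],0],[1,[0.2,-0.1,8],0],[1,[0.2,-0.1,11],0],[1,[0.2,-0.1,12.7],0],[1,[0.2,-0.1,13.1],0],[1,[0.2,-0.1,13.1],0],[1,[0.2,-0.1,13.1],0],[-1,[0.2,-0.1,13.1],0],[-1,[0.2,-0.1,13.1],0],[-1,[0.2,-0.1,13.1],0],[-1,[0.2,-0.1,13.1],0],[-1,[0.2,-0.1,13.1],0],[-1,[0.2,-0.1,13.1],0],[-1,[0.2,-0.1,13.1],0]]' 40
python3 - <<'E'
from h import *
g=tcpT()[:2,3];p=np.array([.4542,-.087]);P=np.array(PAD['black'])
a=P+[-.0043,-.0007]+g-p;b=P+g-[.4583,-.0883];print(a,b);go((a+b)/2,.17)
E
```

```text
time: 16.65
eef_pos: [0.4567, -0.0887, 0.052]
tcp_rot: [0.209, 0.978, -0.0, 0.001]
contact_force: [-0.2, 1.4, 6.1]
opening: 0.598
[0.62645379 0.00481807] [0.62665379 0.00681807]
tcp [ 0.4567 -0.0887  0.052 ] shift cm [-11.65  15.58 -11.78] y axis [0.41  0.912]
```

```bash
python3 -m inch '[[-1,[0,0,-2],0],[-1,[0,0,-5],0],[-1,[0,0,-8.5],0],[-1,[-0.8,1.1,-11.5],0],[-1,[-2.2,3,-12],0],[-1,[-4,5.4,-12],0],[-1,[-6,8,-12],0],[-1,[-8,10.7,-12],0],[-1,[-9.9,13.2,-12],0],[-1,[-11,14.8,-12],0],[-1,[-11.6,15.6,-12],0],[-1,[-11.6,15.6,-12],0],[-1,[-11.6,15.6,-12],0],[-1,[-11.6,15.6,-9],0],[-1,[-11.6,15.6,-6],0],[-1,[-11.6,15.6,-3.5],0],[-1,[-11.6,15.6,-2.5],0],[-1,[-11.6,15.6,-2.1],0],[-1,[-11.6,15.6,-2.1],0],[-1,[-11.6,15.6,-2.1],0]]'
python3 -m inch '[[-1,[0,0,0.1],0],[-1,[0,0,0.2],0],[-1,[0,0,0.3],0],[-1,[0,0,0.35],0],[-1,[0,0,0.35],0],[-1,[0,0,0.35],0]]'
```

```text
time: 18.65
eef_pos: [0.6265, 0.0062, 0.0736]
tcp_rot: [0.209, 0.978, 0.0, 0.001]
contact_force: [-0.6, 0.4, -1.7]
opening: 0.597
time: 19.25
eef_pos: [0.6254, 0.0065, 0.0683]
tcp_rot: [0.209, 0.978, -0.0, -0.0]
contact_force: [-0.7, -0.5, -2.3]
opening: 0.599
```

```bash
python3 -m inch '[[-1,[-0.05,0,0.05],0],[-1,[-0.05,0,0.1],0],[-1,[-0.05,0,0.1],0],[-1,[-0.05,0,0.1],0]]'
```

```text
time: 19.65
eef_pos: [0.626, 0.0063, 0.0681]
tcp_rot: [0.209, 0.978, -0.0, -0.0]
contact_force: [-3.8, 1.6, 5.2]
opening: 0.6
```

```bash
python3 -m inch '[[0.35,[0,0,0],0],[0.5,[0,0,0],0],[0.75,[0,0,0],0],[0.75,[0,0,0],0],[0.75,[0,0,-2],0],[0.75,[0,0,-6],0],[1,[0,0,-10],0],[1,[0,0,-13],0],[1,[0,0,-13],0],[1,[0,0,-13],0]]'
python3 - <<'E'
from h import *
wrist('black',(.624,.0065),.098,'w7',55);print('padW .624 .0065')
two('black',PAD['black'],.090)
go((.3892-.002,-.2534),.18)
E
```

```text
time: 20.65
eef_pos: [0.6263, 0.0062, 0.1981]
tcp_rot: [0.209, 0.978, 0.0, 0.001]
contact_force: [-0.8, -0.7, -1.0]
opening: 1.001
black expected [283. 212.] blob [283.5 210.8] [ 246  173   76   76 4485] xyz [0.6234 0.007  0.098 ] width mm 49.7
padW .624 .0065
scene [234.23797431 209.38700564] [233.97345133 208.88495575] [ 22  19 339]
side [333.42932933 196.78294531] [333.66369048 196.85416667] [ 22  19 336]
black [0.628  0.0061 0.0907] 0.0 target (0.6283, 0.0072)
tcp [0.6247 0.0064 0.195 ] shift cm [ 11.03 -33.43   1.57] y axis [0.409 0.912]
```

Black is within about 1 mm by both methods. Now green. The look-alikes are 73 and 81 mm away, so I'll go in with the jaws at 60 mm, which leaves about 12 mm of clearance.

```bash
python3 -m inch '[[1,[1.2,-3.7,0],0],[1,[2.7,-8,0],0],[0.4,[4.2,-12.5,0],0],[0.4,[5.7,-17,0],0],[0.4,[7.2,-21.5,0.5],0],[0.4,[8.6,-26,1],0],[0.4,[10,-30,1.5],0],[0.4,[11,-33.4,1.5],0],[0.4,[11,-33.4,1.5],0],[0.4,[11,-33.4,1.5],0],[0.4,[11,-33.4,1.5],0]]'
python3 - <<'E'
from h import *
wrist('green',(.3892-.004,-.2534),.05,'w8',60);go((.3892-.002,-.2534),.03)
E
```

```text
time: 21.9
eef_pos: [0.3889, -0.2526, 0.1815]
tcp_rot: [0.209, 0.978, 0.001, -0.001]
contact_force: [-0.2, 0.4, -0.2]
opening: 0.703
green expected [281. 198.] blob [282.6 198.1] [ 260  175   46   47 1726] xyz [ 0.3859 -0.2525  0.05  ] width mm 33.9
tcp [ 0.3892 -0.2525  0.1817] shift cm [ 0.13 -0.17 15.17] y axis [0.408 0.913]
```

View pics/w8.png

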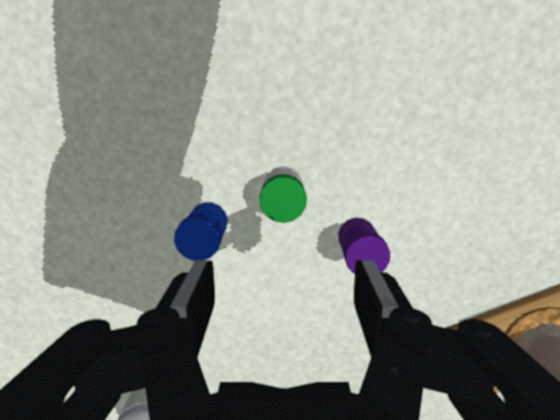

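The green lid is at (283,198). Blue (198,239) and purple (368,255) both sit off the closing line, by about 30 and 41 mm. I narrow the jaws to 53 mm and go down straight.

```bash
python3 -m inch '[[0.25,[0.1,-0.15,3],0],[0.25,[0.1,-0.15,6],0],[0.25,[0.1,-0.15,9],0],[0.25,[0.1,-0.15,11],0],[0.25,[0.1,-0.15,13],0],[0.25,[0.1,-0.15,14.5],0],[0.25,[0.1,-0.15,15],0],[0.25,[0.1,-0.15,15],0],[0.25,[0.1,-0.15,15],0],[-1,[0.1,-0.15,15],0],[-1,[0.1,-0.15,15],0],[-1,[0.1,-0.15,15],0],[-1,[0.1,-0.15,15],0],[-1,[0.1,-0.15,15],0],[-1,[0.1,-0.15,15],0]]' 40
python3 - <<'E'
from h import *
g=tcpT()[:2,3];p=np.array([.3859,-.2525]);P=np.array(PAD['green'])
a=P+[-.0043,-.0007]+g-p;b=P+g-[.3892,-.2534];print(a,b);go((a+b)/2,.2)
E
```

```text
time: 23.45
eef_pos: [0.3881, -0.2551, 0.0335]
tcp_rot: [0.209, 0.978, -0.0, 0.001]
contact_force: [0.1, 0.7, 5.9]
opening: 0.412
[0.62210046 0.19391441] [0.62310046 0.19551441]
tcp [ 0.3881 -0.2551  0.0335] shift cm [ -3.01  50.63 -16.67] y axis [0.41  0.912]
```

```bash
python3 -m inch '[[-1,[0,0,-2],0],[-1,[0,0,-5],0],[-1,[0,0,-8.5],0],[-1,[-0.1,1,-11.5],0],[-1,[-0.2,3,-13],0],[-1,[-0.4,6,-13],0],[-1,[-0.6,9.5,-13],0],[-1,[-0.8,13,-13],0],[-1,[-1,17,-13],0],[-1,[-1.2,21,-13],0],[-1,[-1.5,25,-13],0],[-1,[-1.7,29,-13],0],[-1,[-2,33,-13],0],[-1,[-2.2,37,-13],0],[-1,[-2.4,41,-13],0],[-1,[-2.7,45,-13],0],[-1,[-2.9,48,-13],0],[-1,[-3,50,-13],0],[-1,[-3,50.7,-13],0],[-1,[-3,50.7,-13],0]]'
python3 -m inch '[[-1,[0,0,1],0],[-1,[0,0,3],0],[-1,[0,0,5],0],[-1,[0,0,7.5],0],[-1,[0,0,9.5],0],[-1,[0,0,10.4],0],[-1,[0,0,10.7],0],[-1,[0,0,10.7],0],[-1,[0,0,10.7],0],[-1,[0,0,10.7],0]]'
```

```text
time: 25.45
eef_pos: [0.6218, 0.1962, 0.1616]
tcp_rot: [0.209, 0.978, -0.0, -0.001]
contact_force: [-0.2, 0.4, 0.3]
opening: 0.411
time: 26.45
eef_pos: [0.6231, 0.196, 0.0568]
tcp_rot: [0.209, 0.978, 0.0, 0.001]
contact_force: [-0.2, 0.9, -0.3]
opening: 0.411
```

Contact is expected at about 0.0495.

```bash
python3 -m inch '[[-1,[0,0,0.1],0],[-1,[0,0,0.2],0],[-1,[0,0,0.3],0],[-1,[0,0,0.4],0],[-1,[0,0,0.45],0],[-1,[0,0,0.5],0],[-1,[0,0,0.55],0],[-1,[0,0,0.55],0],[-1,[0,0,0.55],0]]'
```

```text
time: 27.35
eef_pos: [0.6222, 0.1959, 0.0498]
tcp_rot: [0.209, 0.978, -0.0, -0.0]
contact_force: [-0.0, 0.2, -0.8]
opening: 0.411
```

```bash
python3 -m inch '[[-1,[-0.05,0,0.05],0],[-1,[-0.05,0,0.1],0],[-1,[-0.05,0,0.1],0],[-1,[-0.05,0,0.1],0]]'
```

```text
time: 27.75
eef_pos: [0.6228, 0.1958, 0.0496]
tcp_rot: [0.209, 0.978, 0.0, 0.0]
contact_force: [-3.1, 0.7, 4.8]
opening: 0.417
```

```bash
python3 -m inch '[[0,[0,0,0],0],[0.2,[0,0,0],0],[0.4,[0,0,0],0],[0.4,[0,0,0],0],[0.4,[0,0,-2],0],[0.4,[0,0,-6],0],[1,[0,0,-10],0],[1,[0,0,-14],0],[1,[0,0,-15],0],[1,[0,0,-15],0],[1,[0,0,-15],0]]'
python3 - <<'E'
from h import *
wrist('green',(.6199,.1965),.066,'w9',60);print('padW .6199 .1965')
two('green',PAD['green'],.060);two('blue',(.6353,-.0901),.108)
go((.634,-.0897),.2)
E
```

```text
time: 28.85
eef_pos: [0.6218, 0.1956, 0.197]
tcp_rot: [0.209, 0.978, -0.0, -0.001]
contact_force: [0.1, 0.4, -1.1]
opening: 0.998
green expected [285. 199.] blob [284.8 199.5] [ 262  176   47   48 1770] xyz [0.62   0.1966 0.066 ] width mm 34.6
padW .6199 .1965
scene [300.14277064 259.67640957] [299.75728155 259.18932039] [ 16  16 206]
side [282.88605824 167.46124418] [283.03937008 167.79527559] [ 13  12 127]
green [0.6237 0.1958 0.06  ] 0.0001 target (0.6242, 0.1972)
scene [201.70517441 186.19682363] [201.83863081 186.38386308] [ 25  21 409]
side [367.31899445 213.50201522] [367.41198502 213.70411985] [ 28  24 534]
blue [ 0.6353 -0.0901  0.1074] 0.0005 target (0.6353, -0.0901)
tcp [0.6218 0.1955 0.1966] shift cm [-12.79 -25.53  -0.33] y axis [0.409 0.912]
```

View pics/w9.png

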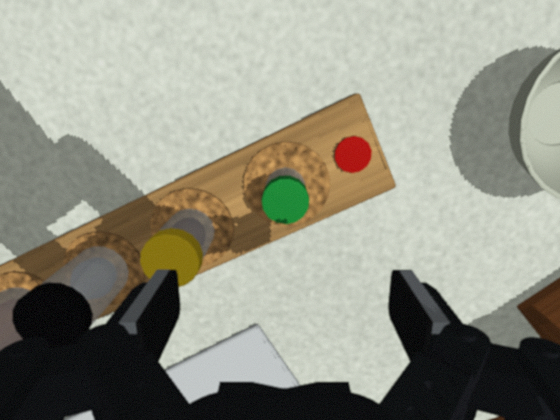

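Green is centred on the red-end pad, lid at (285,200) and within about 1 mm. Blue still measures 5.5 mm off, so I re-grip it, lift slightly, shift it and set it down again.

```bash
python3 -m inch '[[1,[-2,-4,-0.3],0],[1,[-4,-8,-0.3],0],[1,[-6.2,-12.4,-0.3],0],[0.85,[-8.4,-16.8,-0.3],0],[0.85,[-10.5,-21,-0.3],0],[0.85,[-12.8,-25.5,-0.3],0],[0.85,[-12.8,-25.5,-0.3],0],[0.85,[-12.8,-25.5,-0.3],0],[0.85,[-12.8,-25.5,-0.3],0],[0.85,[-12.8,-25.5,-0.3],0]]'
python3 - <<'E'
from h import *
wrist('blue',(.631,-.0885),.114,None,110);print('padW .626 -.0884')
go((.634,-.0897),.076)
E
```

```text
time: 30.1
eef_pos: [0.6349, -0.0876, 0.2015]
tcp_rot: [0.208, 0.978, 0.0, -0.0]
contact_force: [-0.4, 0.7, 1.0]
opening: 0.927
blue expected [280. 217.] blob [280.  217.1] [ 233  172   94   91 6698] xyz [ 0.6309 -0.0887  0.114 ] width mm 58.3
padW .626 -.0884
tcp [ 0.635  -0.0877  0.2016] shift cm [ 0.   -0.23 12.56] y axis [0.407 0.913]
```

```bash
python3 -m inch '[[0.85,[0,-0.2,4],0],[0.85,[0,-0.2,8],0],[0.85,[0,-0.2,10.5],0],[0.85,[0,-0.2,11.9],0],[0.85,[0,-0.2,12.4],0],[0.85,[0,-0.2,12.4],0],[0.85,[0,-0.2,12.4],0],[-1,[0,-0.2,12.4],0],[-1,[0,-0.2,12.4],0],[-1,[0,-0.2,12.4],0],[-1,[0,-0.2,12.4],0],[-1,[0,-0.2,12.4],0],[-1,[0,-0.2,12.4],0]]' 40
python3 -m inch '[[-1,[0,0,-0.5],0],[-1,[0,0,-1],0],[-1,[0,0,-1],0],[-1,[0.25,0,-1],0],[-1,[0.5,-0.1,-1],0],[-1,[0.5,-0.1,-1],0],[-1,[0.5,-0.1,-0.7],0],[-1,[0.5,-0.1,-0.4],0],[-1,[0.5,-0.1,-0.4],0],[-1,[0.5,-0.1,-0.4],0]]'
```

```text
time: 31.45
eef_pos: [0.6356, -0.0915, 0.0799]
tcp_rot: [0.209, 0.978, -0.0, 0.002]
contact_force: [-0.3, 1.1, 6.6]
opening: 0.692
time: 32.45
eef_pos: [0.6291, -0.09, 0.0815]
tcp_rot: [0.209, 0.978, 0.0, -0.0]
contact_force: [-0.8, -0.8, -2.1]
opening: 0.696
```

```bash
python3 -m inch '[[-1,[-0.05,0.1,0.05],0],[-1,[-0.05,0.1,0.1],0],[-1,[-0.05,0.1,0.15],0],[-1,[-0.05,0.1,0.2],0],[-1,[-0.05,0.1,0.2],0],[-1,[-0.05,0.1,0.2],0]]'
```

```text
time: 33.05
eef_pos: [0.6302, -0.0893, 0.08]
tcp_rot: [0.209, 0.978, 0.0, 0.0]
contact_force: [-0.9, -0.6, -1.6]
opening: 0.698
```

```bash
python3 -m inch '[[-1,[0,0,0.05],0],[-1,[0,0,0.1],0],[-1,[0,0,0.1],0],[-1,[0,0,0.1],0]]'
```

```text
time: 33.45
eef_pos: [0.6303, -0.0893, 0.08]
tcp_rot: [0.209, 0.978, -0.0, -0.0]
contact_force: [-3.5, 1.3, 5.2]
opening: 0.691
```

Contact again at the expected height. I release, rise, retreat over the bench and check.

```bash
python3 -m inch '[[0.5,[0,0,0],0],[0.65,[0,0,0],0],[0.85,[0,0,0],0],[0.85,[0,0,0],0],[0.85,[0,0,-2],0],[0.85,[0,0,-6],0],[1,[0,0,-10],0],[1,[0,0,-12],0],[1,[0,0,-12],0],[1,[0,0,-12],0],[1,[0,0,-12],0]]'
python3 - <<'E'
from h import *
wrist('blue',(.626,-.0885),.114,None,110);print('padW .626 -.0884')
E
python3 -m inch '[[1,[4,0,-1],0],[1,[8,0,-2],0],[1,[12,0,-3],0],[1,[16,0,-3],0],[1,[16,0,-3],0],[1,[16,0,-3],0]]'
python3 - <<'E'
from h import *
for c in PAD:two(c,PAD[c],TOP[c]+.008)
a=cams.read_camera('scene');b=cams.read_camera('side')
cv2.imwrite('pics/end.png',cv2.resize(np.hstack([a[120:390,150:430],b[70:340,180:460]]),(800,386)))
E
```

```text
time: 34.55
eef_pos: [0.6289, -0.089, 0.1961]
tcp_rot: [0.209, 0.978, 0.0, -0.002]
contact_force: [0.7, 0.2, 0.1]
opening: 1.0
blue expected [283. 221.] blob [284.1 219.6] [ 237  173   95   94 7020] xyz [ 0.6254 -0.0876  0.114 ] width mm 57.5
padW .626 -.0884
time: 35.2
eef_pos: [0.4833, -0.0234, 0.2276]
tcp_rot: [0.209, 0.978, -0.0, -0.001]
contact_force: [1.6, -0.8, -0.4]
opening: 1.002
scene [300.11838851 260.21453131] [299.71980676 259.16908213] [ 16  16 207]
side [282.89346823 168.07935991] [281.44       169.21333333] [12 11 75]
green [0.6204 0.1954 0.0568] 0.0036 target (0.6242, 0.1972)
scene [266.22472314 234.04015754] [265.64285714 233.71753247] [ 20  19 308]
side [306.41418493 181.45563095] [311.20987654 182.01234568] [11 15 81]
yellow [0.6304 0.0972 0.0742] 0.0105 target (0.6262, 0.1022)
scene [234.23797431 209.38700564] [233.97653959 208.82697947] [ 22  20 341]
side [333.42932933 196.78294531] [333.66369048 196.85416667] [ 22  19 336]
black [0.6279 0.0061 0.0908] 0.0 target (0.6283, 0.0072)
scene [204.08625101 186.09769913] [204.05072464 185.31400966] [ 25  21 414]
side [364.66429118 214.53622927] [365.24907063 214.32899628] [ 28  24 538]
blue [ 0.6299 -0.0888  0.1076] 0.0011 target (0.6303, -0.0877)
```

View pics/end.png

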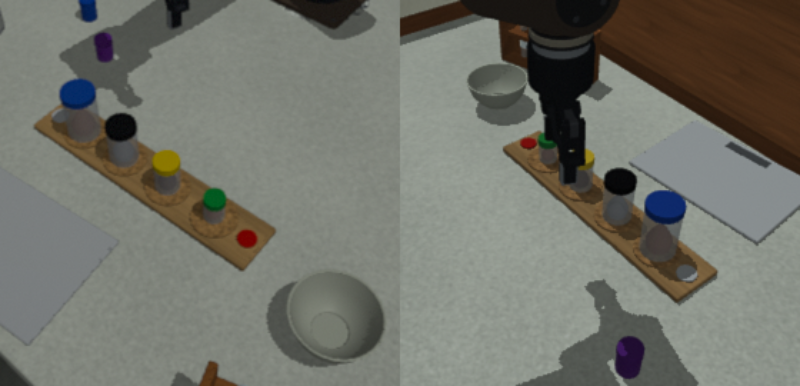

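All four jars stand on the board in order: green next to the red disc, then yellow, black and blue. In the last side view the gripper covers part of yellow and green, but their scene pixels have not moved since their clear checks. The arm touches nothing, so I hand in.

```bash
python3 -c "
from plant import ctrl;print(ctrl.sign_off())"
```

```text
the job is handed in; nothing more can be done
None
```

All four jars are standing upright on the board in height order: green on the pad by the red disc, then yellow, black and blue. I handed the job in at about 35.5 s of robot time, with the arm clear of everything.

- **Placing:** The last clear measurements put every jar within about 1.5 mm of its pad centre. Each jar was lowered until light contact, about 4–5 N, before release.
- **Blue moved twice:** I first set blue down about 5 mm off centre because the wrist camera reads about 4 mm off the fixed cameras. I picked it up again and re-centred it, and it now measures about 1 mm off.
- **Check that disagreed:** In the final side view the gripper hid part of yellow and green, so their two-view positions there were unreliable, with 4–10 mm gaps between the rays. In the scene view neither lid had moved since its earlier clear check.
- **Left alone:** I did not touch the bowl or the blue and purple look-alikes.

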